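# Sweep the rejected sauce pots into the reject bin

## Task

Using the fingertips as a sweeper, push the three red-foil sauce pots along the inspection deck and off its end so that they drop into the red bin. Only push them: keep them flat on the deck without lifting, tipping or carrying them, and leave the green-foil pot, the meal tray and the sanitiser bottle in their places.

Things in the scene. Friction and masses are not known exactly. Their poses are not given: they have to be found in the camera images.
- deck: fixed low stainless inspection deck, 316 mm (its x) by 300 mm (its y), top surface 80 mm above the table; origin at the centre of its underside, at table height. Guide rails 8 mm thick and 14 mm high run along its y on the near and far edges (at its x = -154 and +154 mm); both ends (its y = -150 and +150 mm) are open, level edges without a lip
- red_bin: fixed open red plastic bin for rejects, outside 320 mm (its x) by 140 mm (its y) by 68 mm high, wall and floor about 4 mm; stands along one open end of the deck, axes parallel to the deck's, with a 4 mm gap, its rim 12 mm lower than the deck top; at the deck's +y or -y end; origin at the centre of its underside, 224 mm from the deck's origin
- green_bin: fixed open green plastic bin, same size, at the other end of the deck, holding four good pots; origin at the centre of its underside
- green_pot: good sauce pot with green foil, same size as the red ones, loose, standing among them on the deck; must stay where it is; origin at the centre of its underside
- meal_tray: loose sealed black meal tray, 120 x 170 x 37 mm, on the table beyond the outer side of a bin; origin at the centre of its underside; leave alone
- sanitiser_bottle: loose upright sanitiser bottle, white with blue cap and label, 60 mm in diameter, 150 mm high, on the table beyond the outer side of a bin; origin at the centre of its underside; leave alone
- red_pot0: rejected sauce pot: rigid white cylinder with a red foil top, 50 mm in diameter, 26 mm high, about 60 g, loose, standing upright on the deck, sliding with ordinary friction; origin at the centre of its underside. The four pots on the deck stand in four rows along the deck's y, about 70 mm apart in its x, one pot to a row, so each can be swept straight along the deck's y to the bin
- red_pot1: rejected sauce pot: rigid white cylinder with a red foil top, 50 mm in diameter, 26 mm high, about 60 g, loose, standing upright on the deck, sliding with ordinary friction; origin at the centre of its underside. The four pots on the deck stand in four rows along the deck's y, about 70 mm apart in its x, one pot to a row, so each can be swept straight along the deck's y to the bin
- red_pot2: rejected sauce pot: rigid white cylinder with a red foil top, 50 mm in diameter, 26 mm high, about 60 g, loose, standing upright on the deck, sliding with ordinary friction; origin at the centre of its underside. The four pots on the deck stand in four rows along the deck's y, about 70 mm apart in its x, one pot to a row, so each can be swept straight along the deck's y to the bin
Mind the look-alikes: they are no part of the job. What is shaped like the red_pot1 but black or orange is not meant.

How it is judged:
By the outcome, as a careful person would: the job done as asked, in the order asked, and still so for the second after the job is handed in, with the robot touching nothing.
It also fails if it takes over 54 s, if anything falls off the work surface, if the arm or the gripper's body presses on something with over 40 N, if the wrist force passes 120 N, or if a joint passes its speed limit or range.

## Robot

A 6-joint arm with a two-finger parallel gripper is mounted at the origin on the work surface. World frame = base frame: x ahead of the robot, y to its left, z up, the work surface at z = 0. Lengths are in m, angles in rad, forces in N, time in s.
With the tool pointing down it reaches from about 0.375 to 0.9 m from the base axis. Payload 3.1 kg.
Tool frame: the origin (TCP) lies midway between the tips of the shut fingers; the grasp point (between the pads) lies 19 mm behind it; z points along the fingers, y is the line along which they close (so a half turn about z gives the same grasp; the last joint's range is limited). The gripper opens to 87 mm and grips with 3 to 60 N. Pads are 19 mm wide; open, the fingers measure 117 mm over their backs; the gripper's body (75 mm by 190 mm) begins 51 mm behind the grasp point.
Start: joints at [1.032, 0.527, 1.433, -0, 1.181, -0.178], TCP at [0.22, 0.585, 0.186] pointing down, gripper open.
Joint ranges: [-3.08, 3.08], [-0.75, 2.2], [0.22, 2.44], [-1.43, 4.57], [0, 2.65], [-2.85, 2.85]. Speed limits (rad/s): [2.79, 2.79, 3.14, 3.14, 3.14, 3.14].

## Interface

Orientations are given as [roll, pitch, yaw] about the fixed x, y, z axes, in that order (R = Rz(yaw) Ry(pitch) Rx(roll)).
In Python, from cell import bot gives the robot as it stands. The module is installed in compiled form; this text tells all that it offers.
- The arm moves only by the tool apply_moves, never from a script. Its argument "steps" is a list of rows, each an object with "slide": the shift along the world's x, y, z in cm, a list of three; "rot": the turn, a rotation vector about the world's x, y, z in rad, a list of three; "fingers": the finger opening in cm, from 0 to 8.7. A call has 1 to 20 rows; each row shifts and turns the commanded pose from where the row before left it; what a row does not reach is not made up. A row lasts 1/10 s, in which the tool goes at most 50 mm and 8.59 degrees, less where a joint would pass 70% of its speed; a pose out of reach is approached as far as the arm can. A call with a gripper value outside its range is refused whole. The fingers move at their own pace and stop on an object; "force" is the grip in N (left out, the last holds). Time passes only in rows, so rows that do not move let the fingers close. It gives the time, the measured TCP pose, the force, the opening and the grip force at its end, in the units of the state.
- bot.read_state(): the state, without advancing time (a new reading comes with each control period).
- bot.get_image(name): name is "scene" or "side" or "wrist"; returns a dict with "img" (400x640x3 uint8, red, green, blue), "z_map" (400x640 float32, m along the optical axis (not along the pixel's ray), 0 where there is no reading), "K" (3x3 intrinsics, pixels), "R" (3x3) and "t" (3): a world point X has camera coordinates R X + t; the wrist camera has in their place "mount" (4x4, takes a point from camera to tool coordinates, whose origin is the TCP and whose axes are the flange's). Camera axes: x right, y down, z forward; pixel columns grow to the right and rows downward; lengths in m; the calibration is good to about 2 mm. A picture is of the moment at which its call begins: read the wrist's pose just before it.
- bot.finish_job(): hands the job in; it is judged then, once.
The state is a dict: "clock": time; "qpos": joint angles; "dq": joint speeds; "joint_torque": joint torques, N m; "tcp_pos": TCP position; "tool_rot": TCP orientation; "contact_force": force on the tool from outside, world axes, zero at the start; "wrist_torque": the same for the moment, N m; "gripper_width": finger opening in m; "finger_force": force on a finger pad.
Only numpy, scipy, OpenCV 4.12 (cv2) and the standard library are available. Lean on these libraries where they do the work, as an engineer would, in place of code of your own. Each camera call takes 0.05 s, during which the arm holds its last target. There are 200 camera calls.

## Working session

There is one attempt and no reset: what is moved stays moved. The work goes in short steps, Python scripts to look and compute and a tool call to move; the robot and the scene stay as the last step left them, time stands still between calls to the robot, and variables do not carry over. Pictures are saved under pics/ and viewed, at most 10 in all, crops included, and the job is handed in when it is done.

Besides the shell and the picture viewer there is one more tool, called by a JSON object that holds its "name" and its "arguments", one argument or row to a line. apply_moves: Moves the arm, as the interface text tells. Its arguments: {"type":"object","properties":{"steps":{"type":"array","items":{"type":"object","properties":{"slide":{"type":"array","items":{"type":"number"}},"rot":{"type":"array","items":{"type":"number"}},"fingers":{"type":"number"}}}},"force":{"type":"number"}},"required":["steps"]}

```bash
mkdir -p pics
cat > h.py <<'E'
import numpy as np,cv2
from cell import bot
def grab(n):
    d=bot.get_image(n); return d
def pts(d):
    K=np.array(d["K"]);z=d["z_map"];v,u=np.mgrid[0:400,0:640]
    c=np.stack([(u-K[0,2])/K[0,0]*z,(v-K[1,2])/K[1,1]*z,z],-1)
    return (c-np.array(d["t"]))@np.array(d["R"])   # R^T(c-t)
def blobs(d,lo,hi,amin=30):
    hsv=cv2.cvtColor(d["img"],cv2.COLOR_RGB2HSV);m=cv2.inRange(hsv,lo,hi)
    n,l,s,c=cv2.connectedComponentsWithStats(m)
    return [(l==i,s[i],c[i]) for i in range(1,n) if s[i][4]>=amin]
def ray(d,uv,h):
    K=np.array(d["K"]);R=np.array(d["R"]);t=np.array(d["t"])
    r=R.T@np.linalg.inv(K)@np.array([uv[0],uv[1],1.]);o=-R.T@t
    return o+r*(h-o[2])/r[2]
E
python3 - <<'E'
from h import *
s=bot.read_state();print(s["tcp_pos"],s["tool_rot"],s["clock"])
a=grab("scene");b=grab("side")
for n,d in(("scene",a),("side",b)):
    cv2.imwrite(f"pics/{n}.png",d["img"][:,:,::-1])
    for nm,rs in(("red",[((0,120,60),(9,255,255)),((171,120,60),(180,255,255))]),("green",[((40,80,40),(90,255,255))])):
        for lo,hi in rs:
            for m,st,c in blobs(d,lo,hi,40):
                P=pts(d)[m&(d["z_map"]>0)]
                print(n,nm,c.round(),st[4],ray(d,c,.106).round(3),np.median(P,0).round(3) if len(P) else None)
E
```

```text
[0.21962587 0.58429404 0.18458957] [-3.13953219e+00 -3.92126793e-04  2.78177092e+00] 0.0
scene red [375. 143.] 2373 [0.579 0.234 0.106] [0.513 0.321 0.013]
scene red [290. 154.] 158 [0.446 0.011 0.106] [0.445 0.011 0.105]
scene red [337. 164.] 167 [0.573 0.082 0.106] [0.573 0.082 0.106]
scene red [339. 190.] 196 [0.652 0.012 0.106] [0.651 0.013 0.106]
scene red [402. 218.] 73 [0.831 0.06  0.106] [0.785 0.129 0.017]
scene green [309. 163.] 170 [0.514 0.025 0.106] [0.513 0.025 0.106]
scene green [267. 228.] 6353 [ 0.628 -0.214  0.106] [ 0.571 -0.173  0.03 ]
scene green [ 73. 261.] 298 [ 0.408 -0.609  0.106] [ 0.36  -0.606  0.058]
scene green [ 95. 292.] 335 [ 0.523 -0.609  0.106] [ 0.481 -0.606  0.058]
scene green [ 54. 293.] 339 [ 0.466 -0.675  0.106] [ 0.422 -0.676  0.058]
scene green [ 73. 324.] 179 [ 0.567 -0.675  0.106] [ 0.529 -0.676  0.059]
side red [280. 163.] 1596 [0.496 0.202 0.106] [0.508 0.332 0.038]
side red [308. 178.] 101 [0.568 0.083 0.106] [0.567 0.08  0.108]
side red [338. 186.] 104 [0.648 0.014 0.106] [0.647 0.01  0.108]
side red [272. 196.] 116 [0.442 0.012 0.106] [0.441 0.008 0.108]
side green [293. 190.] 115 [0.509 0.027 0.106] [0.509 0.023 0.108]
side green [326. 247.] 5511 [ 0.544 -0.266  0.106] [ 0.561 -0.166  0.034]
side green [332. 368.] 398 [ 0.471 -0.642  0.106] [ 0.479 -0.606  0.059]
side green [276. 378.] 412 [ 0.357 -0.642  0.106] [ 0.359 -0.606  0.06 ]
side green [369. 389.] 422 [ 0.528 -0.707  0.106] [ 0.539 -0.674  0.059]
side green [311. 396.] 179 [ 0.417 -0.696  0.106] [ 0.422 -0.664  0.06 ]
```

View pics/scene.png

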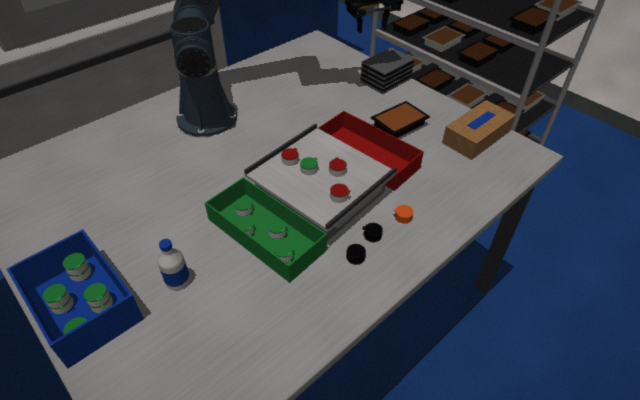

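View pics/side.png

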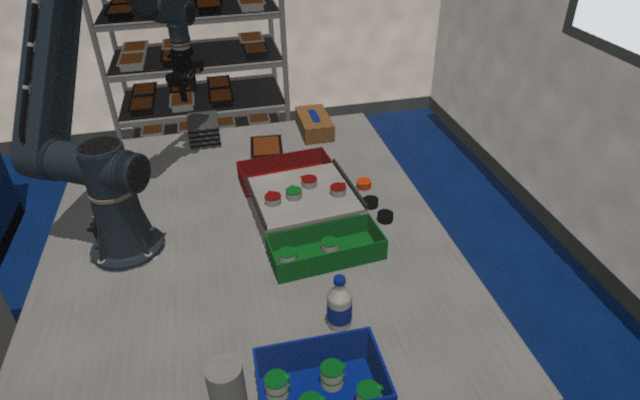

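The scene view shows the four deck pots: red at (290,154), (337,164) and (339,190), green at (309,163). The red bin lies beyond the deck's +y end at (375,143). The black and orange look-alikes are on the table at (373,232), (356,254) and (404,214) and aren't part of the job. Next I need the deck's pose, and one enlarged crop to confirm the pots.

Run:
```python
from h import *
for n in("scene","side"):
    d=grab(n);P=pts(d).reshape(-1,3)
    box=(abs(P[:,0]-.56)<.25)&(abs(P[:,1]-.05)<.25)
    q=P[box&(abs(P[:,2]-.081)<.006)][:,:2];r=P[box&(abs(P[:,2]-.0945)<.004)][:,:2]
    for k,x in(("top",q),("rails+",np.vstack([q,r]))):
        h=cv2.convexHull(x.astype(np.float32));print(n,k,len(x),cv2.minAreaRect(h),)
    # direction of the far rail
    for side in(-1,1):
        w=r[(r[:,0]-.55)*side>.09]
        if len(w)>20:
            f=cv2.fitLine(w.astype(np.float32),cv2.DIST_HUBER,0,.001,.001).ravel();print(side,len(w),f.round(3))
    for lo,hi in(((0,120,60),(9,255,255)),((171,120,60),(180,255,255))):
        for m,st,c in blobs(d,lo,hi,1000):
            x=P[m.ravel()];x=x[abs(x[:,2]-.067)<.004][:,:2];print("bin rim",len(x),cv2.minAreaRect(x.astype(np.float32)))
    if n=="scene": cv2.imwrite("pics/crop.png",cv2.resize(d["img"][110:250,230:430,::-1],(800,560),interpolation=cv2.INTER_CUBIC))
```

```text
scene top 6553 ((0.5446239709854126, 0.0426504909992218), (0.31762707233428955, 0.3053417205810547), 5.488559722900391)
scene rails+ 7194 ((0.5432085990905762, 0.04288983345031738), (0.3206513822078705, 0.3055341839790344), 5.677492618560791)
-1 238 [ 0.089 -0.996  0.392  0.03 ]
1 303 [ 0.097 -0.995  0.697  0.057]
bin rim 262 ((0.5209514498710632, 0.2669243812561035), (0.32312121987342834, 0.14451512694358826), 5.449679374694824)
side top 4368 ((0.5356769561767578, 0.08568289875984192), (0.31833314895629883, 0.39268946647644043), 5.835350513458252)
side rails+ 4818 ((0.5360840559005737, 0.08572450280189514), (0.3191515803337097, 0.39268946647644043), 5.835350513458252)
-1 185 [ 0.104 -0.995  0.388  0.012]
1 179 [ 0.093 -0.996  0.69   0.072]
bin rim 177 ((0.5144780874252319, 0.2781089246273041), (0.326774924993515, 0.1415146291255951), 10.04061508178711)
```

View pics/crop.png

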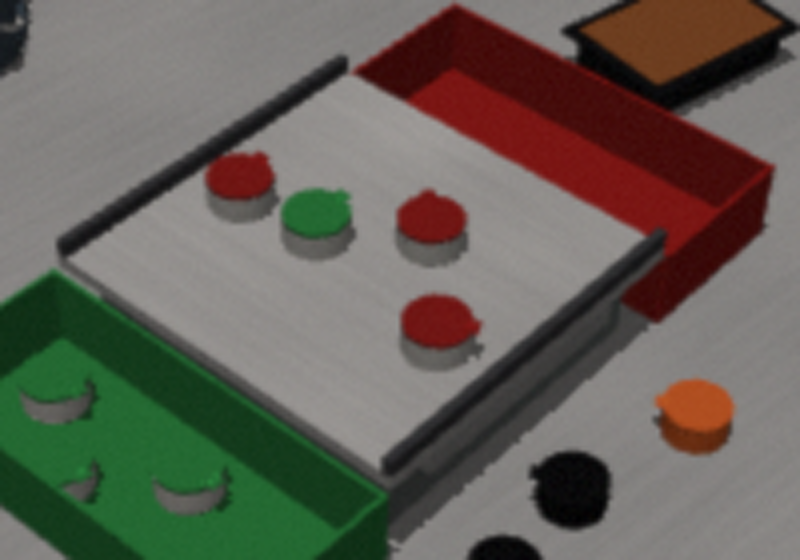

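The crop confirms three red-foil pots and one green on the deck, with a red tab on each red foil. The orange pot at crop (695,410) and the black ones at (570,490) are on the table and excluded.

The deck centre is about (0.543, 0.043) with yaw 0.097. In deck (x', y'), the red pots are A (-101,-23), B (32,36) and C (105,-41), and the green is (-33,-16) mm. I'll push with the fingers opened about 3 cm as a cradle, finger line along the deck's x.

{"name": "apply_moves", "arguments": {
  "steps": [
    {"slide": [1.4,-4,0],"rot": [0,0,-0.1],"fingers": 3},
    {"slide": [1.4,-4,0],"rot": [0,0,-0.1],"fingers": 3},
    {"slide": [1.4,-4,0],"rot": [0,0,-0.1],"fingers": 3},
    {"slide": [1.4,-4,0],"rot": [0,0,-0.1],"fingers": 3},
    {"slide": [1.4,-4,0],"rot": [0,0,-0.1],"fingers": 3},
    {"slide": [1.4,-4,0],"rot": [0,0,-0.1],"fingers": 3},
    {"slide": [1.4,-4,0],"rot": [0,0,-0.1],"fingers": 3},
    {"slide": [1.4,-4,0],"rot": [0,0,-0.1],"fingers": 3},
    {"slide": [1.4,-4,0],"rot": [0,0,-0.1],"fingers": 3},
    {"slide": [1.4,-4,0],"rot": [0,0,-0.1],"fingers": 3},
    {"slide": [1.4,-4,0],"rot": [0,0,-0.1],"fingers": 3},
    {"slide": [1.4,-4,0],"fingers": 3},
    {"slide": [1.4,-4,0],"fingers": 3},
    {"slide": [1.4,-4,0],"fingers": 3},
    {"slide": [1.4,-4,0],"fingers": 3},
    {"slide": [1.4,-4,0],"fingers": 3},
    {"slide": [0,0,0],"fingers": 3},
    {"slide": [0,0,0],"fingers": 3}
  ]
}}

```text
validation failed for argument at $.st...
```

{"name": "apply_moves", "arguments": {
  "steps": [
    {"slide": [1.4,-4.0,0.0],"rot": [0.0,0.0,-0.1],"fingers": 3.0},
    {"slide": [1.4,-4.0,0.0],"rot": [0.0,0.0,-0.1],"fingers": 3.0},
    {"slide": [1.4,-4.0,0.0],"rot": [0.0,0.0,-0.1],"fingers": 3.0},
    {"slide": [1.4,-4.0,0.0],"rot": [0.0,0.0,-0.1],"fingers": 3.0},
    {"slide": [1.4,-4.0,0.0],"rot": [0.0,0.0,-0.1],"fingers": 3.0},
    {"slide": [1.4,-4.0,0.0],"rot": [0.0,0.0,-0.1],"fingers": 3.0},
    {"slide": [1.4,-4.0,0.0],"rot": [0.0,0.0,-0.1],"fingers": 3.0},
    {"slide": [1.4,-4.0,0.0],"rot": [0.0,0.0,-0.1],"fingers": 3.0},
    {"slide": [1.4,-4.0,0.0],"rot": [0.0,0.0,-0.1],"fingers": 3.0},
    {"slide": [1.4,-4.0,0.0],"rot": [0.0,0.0,-0.1],"fingers": 3.0},
    {"slide": [1.4,-4.0,0.0],"rot": [0.0,0.0,-0.1],"fingers": 3.0},
    {"slide": [1.4,-4.0,0.0],"rot": [0.0,0.0,0.0],"fingers": 3.0},
    {"slide": [1.4,-4.0,0.0],"rot": [0.0,0.0,0.0],"fingers": 3.0},
    {"slide": [1.4,-4.0,0.0],"rot": [0.0,0.0,0.0],"fingers": 3.0},
    {"slide": [1.4,-4.0,0.0],"rot": [0.0,0.0,0.0],"fingers": 3.0},
    {"slide": [1.4,-4.0,0.0],"rot": [0.0,0.0,0.0],"fingers": 3.0},
    {"slide": [0.0,0.0,0.0],"rot": [0.0,0.0,0.0],"fingers": 3.0}
  ]
}}

```text
clock: 1.9
tcp_pos: [0.4475, -0.0603, 0.186]
tool_rot: [3.137, 0.004, 1.676]
contact_force: [-0.3, 1.0, 0.7]
gripper_width: 0.0298
finger_force: 0.0
```

Run:
```python
from h import *
from scipy.spatial.transform import Rotation as Ro
s=bot.read_state();d=bot.get_image("wrist")
T=np.eye(4);T[:3,:3]=Ro.from_euler("xyz",s["tool_rot"]).as_matrix();T[:3,3]=s["tcp_pos"]
M=T@np.array(d["mount"]);d["R"]=M[:3,:3].T;d["t"]=-M[:3,:3].T@M[:3,3]
cv2.imwrite("pics/w.png",d["img"][:,:,::-1])
for nm,lo,hi in(("r",(0,120,60),(9,255,255)),("r",(171,120,60),(180,255,255)),("g",(40,80,40),(90,255,255))):
    for m,st,c in blobs(d,lo,hi,300):
        (u,v),rr=cv2.minEnclosingCircle(np.argwhere(m)[:,::-1].astype(np.float32))
        dt=cv2.distanceTransform(m.astype(np.uint8),cv2.DIST_L2,5);i=np.unravel_index(dt.argmax(),dt.shape)
        w=ray(d,(i[1],i[0]),.106)[:2];q=w-[.5425,.043];print(nm,c.round(),st[4],w.round(3),"deck",(q@[.9953,.0968]).round(3),(q@[-.0968,.9953]).round(3))
```

```text
r [476.  48.] 3005 [0.572 0.086] deck 0.034 0.04
r [323. 117.] 2418 [0.446 0.014] deck -0.099 -0.02
r [540. 139.] 2401 [0.649 0.014] deck 0.103 -0.039
g [398. 108.] 2549 [0.513 0.028] deck -0.031 -0.012
g [319. 251.] 1246 [ 0.45  -0.122] deck -0.108 -0.156
g [380. 244.] 360 [ 0.51  -0.107] deck -0.047 -0.146
g [510. 249.] 1561 [ 0.645 -0.1  ] deck 0.088 -0.152
g [318. 304.] 1936 [ 0.442 -0.185] deck -0.122 -0.218
g [511. 308.] 1190 [ 0.675 -0.167] deck 0.112 -0.222
```

View pics/w.png

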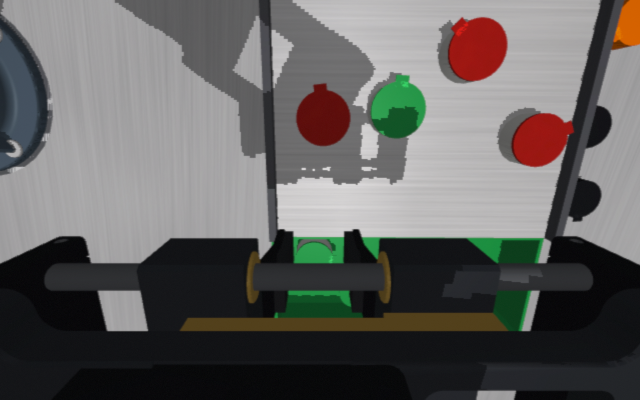

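The wrist view shows red A at (323,117), green at (398,108), B at (476,48) and C at (540,139), all in agreement with the earlier estimates. I'll lower behind A and push.

{"name": "apply_moves", "arguments": {
  "steps": [
    {"slide": [0.1,0.0,-3.0],"rot": [0.0,0.0,-0.01],"fingers": 3.0},
    {"slide": [0.1,0.0,-3.0],"rot": [0.0,0.0,0.0],"fingers": 3.0},
    {"slide": [0.1,0.0,-2.5],"rot": [0.0,0.0,0.0],"fingers": 3.0},
    {"slide": [0.1,0.0,-1.4],"rot": [0.0,0.0,0.0],"fingers": 3.0},
    {"slide": [0.0,0.0,0.0],"rot": [0.0,0.0,0.0],"fingers": 3.0},
    {"slide": [-0.1,1.0,0.0],"rot": [0.0,0.0,0.0],"fingers": 3.0},
    {"slide": [-0.1,1.0,0.0],"rot": [0.0,0.0,0.0],"fingers": 3.0},
    {"slide": [-0.1,1.0,0.0],"rot": [0.0,0.0,0.0],"fingers": 3.0},
    {"slide": [-0.1,1.0,0.0],"rot": [0.0,0.0,0.0],"fingers": 3.0},
    {"slide": [-0.1,1.0,0.0],"rot": [0.0,0.0,0.0],"fingers": 3.0},
    {"slide": [-0.1,1.0,0.0],"rot": [0.0,0.0,0.0],"fingers": 3.0},
    {"slide": [0.0,0.0,0.0],"rot": [0.0,0.0,0.0],"fingers": 3.0}
  ]
}}

```text
clock: 3.15
tcp_pos: [0.4414, 0.0064, 0.0866]
tool_rot: [-3.141, -0.0, 1.674]
contact_force: [0.4, 0.8, -0.4]
gripper_width: 0.0301
finger_force: 0.0
```

{"name": "apply_moves", "arguments": {
  "steps": [
    {"slide": [-0.1,1.4,0.0],"rot": [0.0,0.0,0.0],"fingers": 3.0},
    {"slide": [-0.1,1.4,0.0],"rot": [0.0,0.0,0.0],"fingers": 3.0},
    {"slide": [-0.1,1.4,0.0],"rot": [0.0,0.0,0.0],"fingers": 3.0},
    {"slide": [-0.1,1.4,0.0],"rot": [0.0,0.0,0.0],"fingers": 3.0},
    {"slide": [-0.1,1.4,0.0],"rot": [0.0,0.0,0.0],"fingers": 3.0},
    {"slide": [-0.1,1.4,0.0],"rot": [0.0,0.0,0.0],"fingers": 3.0},
    {"slide": [-0.1,1.4,0.0],"rot": [0.0,0.0,0.0],"fingers": 3.0},
    {"slide": [-0.1,1.4,0.0],"rot": [0.0,0.0,0.0],"fingers": 3.0},
    {"slide": [-0.1,1.4,0.0],"rot": [0.0,0.0,0.0],"fingers": 3.0},
    {"slide": [-0.1,1.4,0.0],"rot": [0.0,0.0,0.0],"fingers": 3.0},
    {"slide": [-0.1,1.4,0.0],"rot": [0.0,0.0,0.0],"fingers": 3.0},
    {"slide": [-0.1,1.4,0.0],"rot": [0.0,0.0,0.0],"fingers": 3.0},
    {"slide": [-0.1,1.4,0.0],"rot": [0.0,0.0,0.0],"fingers": 3.0},
    {"slide": [-0.1,1.4,0.0],"rot": [0.0,0.0,0.0],"fingers": 3.0},
    {"slide": [-0.1,1.0,0.0],"rot": [0.0,0.0,0.0],"fingers": 3.0},
    {"slide": [0.0,0.0,0.0],"rot": [0.0,0.0,0.0],"fingers": 3.0},
    {"slide": [0.0,0.0,0.0],"rot": [0.0,0.0,0.0],"fingers": 3.0}
  ]
}}

```text
clock: 4.85
tcp_pos: [0.427, 0.2108, 0.0865]
tool_rot: [-3.141, 0.0, 1.672]
contact_force: [0.0, -0.3, 0.1]
gripper_width: 0.03
finger_force: 0.0
```

```bash
cat > chk.py <<'E'
from h import *
import sys
s=bot.read_state();print(s["tcp_pos"].round(4),s["tool_rot"],s["clock"])
for n in("scene","side"):
    d=grab(n);cv2.imwrite(f"pics/{n}{sys.argv[1]}.png",cv2.resize(d["img"][110:250,210:430,::-1],None,fx=3.5,fy=3.5))
    Z=pts(d)
    for nm,lo,hi in(("r",(0,120,60),(9,255,255)),("r",(171,120,60),(180,255,255)),("g",(40,80,40),(90,255,255))):
        for m,st,c in blobs(d,lo,hi,40):
            if st[4]<260:
                w=np.median(Z[m],0);q=w[:2]-[.5425,.043];print(n,nm,c.round(),st[4],w.round(3),"deck",(q@[.9953,.0968]).round(3),(q@[-.0968,.9953]).round(3))
E
python3 chk.py 1
```

```text
[0.427  0.2108 0.0865] [-3.14140715e+00  3.02558997e-04  1.67230991e+00] 4.85
scene r [290. 154.] 158 [0.445 0.011 0.106] deck -0.1 -0.022
scene r [337. 164.] 166 [0.573 0.083 0.105] deck 0.034 0.037
scene r [339. 190.] 196 [0.651 0.013 0.106] deck 0.105 -0.041
scene r [404. 220.] 40 [0.793 0.133 0.014] deck 0.258 0.065
scene g [309. 163.] 171 [0.514 0.026 0.106] deck -0.03 -0.014
scene g [ 73. 324.] 178 [ 0.529 -0.676  0.058] deck -0.083 -0.714
side r [308. 178.] 100 [0.567 0.08  0.108] deck 0.028 0.034
side r [338. 186.] 105 [0.647 0.01  0.107] deck 0.101 -0.043
side r [272. 196.] 118 [0.441 0.007 0.108] deck -0.105 -0.026
side g [293. 190.] 115 [0.509 0.023 0.108] deck -0.036 -0.016
side g [311. 396.] 179 [ 0.422 -0.664  0.06 ] deck -0.188 -0.692
```

View pics/scene1.png

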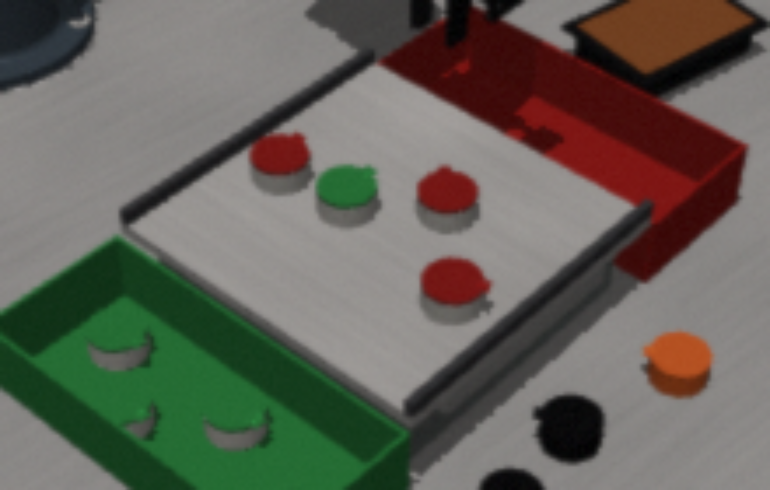

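The sweep left A unmoved. The fingers ended up past the deck without touching it, so I'll measure where the fingertips really are.

Run:
```python
from h import *
for n in("scene","side"):
    d=grab(n);P=pts(d);s=bot.read_state();c=s["tcp_pos"]
    m=(np.linalg.norm(P[...,:2]-c[:2],axis=-1)<.12)&(P[...,2]>.072)&(P[...,2]<.3)&(P[...,1]>.15)
    for z in np.arange(.07,.2,.01):
        k=m&(abs(P[...,2]-z-.005)<.005)
        if k.sum()>3: print(n,round(z,3),k.sum(),P[k][:,:2].min(0).round(3),P[k][:,:2].max(0).round(3))
    R=np.array(d["R"]);p=np.array(d["K"])@(R@c+np.array(d["t"]));u,v=(p[:2]/p[2]).astype(int);print(n,"tcp px",u,v)
    im=np.ascontiguousarray(d["img"][max(v-70,0):v+50,u-90:u+90,::-1]);im=cv2.resize(im,(720,im.shape[0]*4));im=cv2.convertScaleAbs(im,alpha=2)
    cv2.drawMarker(im,(360,min(v,70)*4),(255,255,0),0,20);cv2.imwrite(f"pics/tip_{n}.png",im)
```

```text
scene 0.07 230 [0.376 0.15 ] [0.544 0.196]
scene 0.08 162 [0.372 0.15 ] [0.544 0.19 ]
scene 0.09 16 [0.37 0.15] [0.383 0.175]
scene 0.12 22 [0.406 0.193] [0.453 0.22 ]
scene 0.13 30 [0.405 0.197] [0.454 0.228]
scene 0.14 40 [0.4   0.195] [0.454 0.223]
scene 0.15 33 [0.402 0.193] [0.458 0.221]
scene 0.16 42 [0.399 0.193] [0.457 0.222]
scene 0.17 28 [0.396 0.193] [0.46  0.214]
scene 0.18 11 [0.398 0.193] [0.411 0.216]
scene 0.19 76 [0.344 0.164] [0.517 0.253]
scene tcp px 334 128
side 0.07 64 [0.356 0.15 ] [0.539 0.326]
side 0.08 241 [0.369 0.15 ] [0.543 0.197]
side 0.09 13 [0.368 0.152] [0.378 0.182]
side 0.12 7 [0.4   0.192] [0.446 0.217]
side 0.13 21 [0.399 0.191] [0.447 0.221]
side 0.14 20 [0.399 0.191] [0.447 0.218]
side 0.15 19 [0.398 0.192] [0.448 0.227]
side 0.16 24 [0.395 0.192] [0.453 0.216]
side 0.17 31 [0.394 0.195] [0.454 0.226]
side 0.18 18 [0.395 0.194] [0.454 0.219]
side 0.19 17 [0.338 0.164] [0.511 0.239]
side tcp px 260 169
```

View pics/tip_scene.png

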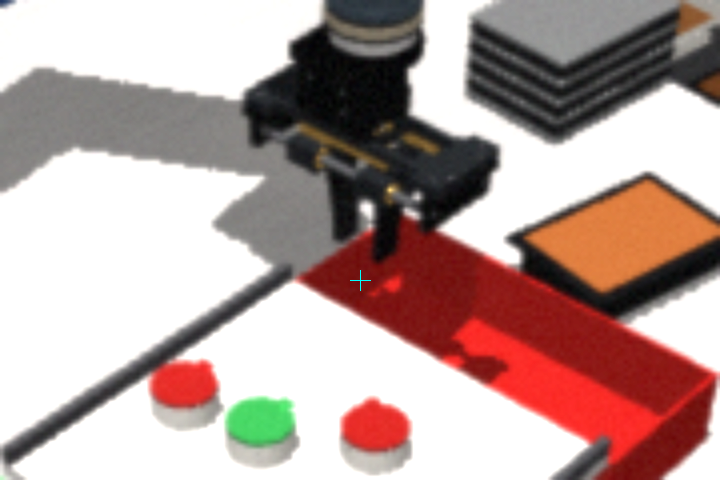

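The view shows the fingertips at about z 0.12, above the plotted TCP cross at (360,280). The reported z is therefore about 34 mm too low and the fingers passed over the pot. I'll go back behind A, lower part-way and measure the tip height before going all the way down.

{"name": "apply_moves", "arguments": {
  "steps": [
    {"slide": [0.0,0.0,2.0],"rot": [0.0,0.0,0.0],"fingers": 3.0},
    {"slide": [0.2,-3.0,1.0],"rot": [0.0,0.0,0.0],"fingers": 3.0},
    {"slide": [0.3,-3.0,0.0],"rot": [0.0,0.0,0.0],"fingers": 3.0},
    {"slide": [0.2,-3.0,0.0],"rot": [0.0,0.0,0.0],"fingers": 3.0},
    {"slide": [0.3,-3.0,0.0],"rot": [0.0,0.0,0.0],"fingers": 3.0},
    {"slide": [0.2,-3.0,0.0],"rot": [0.0,0.0,0.0],"fingers": 3.0},
    {"slide": [0.3,-3.0,0.0],"rot": [0.0,0.0,0.0],"fingers": 3.0},
    {"slide": [0.2,-3.0,0.0],"rot": [0.0,0.0,0.0],"fingers": 3.0},
    {"slide": [0.3,-3.0,0.0],"rot": [0.0,0.0,0.0],"fingers": 3.0},
    {"slide": [0.2,-2.7,0.0],"rot": [0.0,0.0,0.0],"fingers": 3.0},
    {"slide": [0.0,0.0,-2.5],"rot": [0.0,0.0,0.0],"fingers": 3.0},
    {"slide": [0.0,0.0,-2.0],"rot": [0.0,0.0,0.0],"fingers": 3.0},
    {"slide": [0.0,0.0,0.0],"rot": [0.0,0.0,0.0],"fingers": 3.0},
    {"slide": [0.0,0.0,0.0],"rot": [0.0,0.0,0.0],"fingers": 3.0}
  ]
}}

```text
clock: 6.45
tcp_pos: [0.4487, -0.0562, 0.0716]
tool_rot: [-3.141, -0.0, 1.671]
contact_force: [-0.0, -0.7, -0.9]
gripper_width: 0.0301
finger_force: 0.0
```

```bash
cat > tip.py <<'E'
from h import *
for n in("scene","side"):
    d=grab(n);P=pts(d);s=bot.read_state();c=s["tcp_pos"]
    m=(abs(P[...,0]-c[0])<.045)&(abs(P[...,1]-c[1])<.025)&(P[...,2]>.086)&(P[...,2]<.17)&(d["img"].max(-1)<70)
    q=P[m];print(n,c.round(4),"lowest z",np.sort(q[:,2])[:8].round(4),"xy",q[:,:2].min(0).round(3),q[:,:2].max(0).round(3))
E
python3 tip.py
```

```text
scene [ 0.4493 -0.0562  0.072 ] lowest z [0.0913 0.0922 0.0949 0.0968 0.0995 0.107  0.1078 0.1085] xy [ 0.405 -0.078] [ 0.481 -0.042]
side [ 0.4496 -0.0562  0.0723] lowest z [0.1098 0.1101 0.1133 0.1134 0.1138 0.114  0.1142 0.1144] xy [ 0.417 -0.073] [ 0.478 -0.046]
```

{"name": "apply_moves", "arguments": {
  "steps": [
    {"slide": [0.0,0.0,-1.0],"rot": [0.0,0.0,0.0],"fingers": 3.0},
    {"slide": [0.0,0.0,-0.8],"rot": [0.0,0.0,0.0],"fingers": 3.0},
    {"slide": [-0.1,1.0,0.0],"rot": [0.0,0.0,0.0],"fingers": 3.0},
    {"slide": [-0.1,1.0,0.0],"rot": [0.0,0.0,0.0],"fingers": 3.0},
    {"slide": [-0.1,1.0,0.0],"rot": [0.0,0.0,0.0],"fingers": 3.0},
    {"slide": [-0.1,1.0,0.0],"rot": [0.0,0.0,0.0],"fingers": 3.0},
    {"slide": [-0.1,1.0,0.0],"rot": [0.0,0.0,0.0],"fingers": 3.0},
    {"slide": [0.0,0.0,0.0],"rot": [0.0,0.0,0.0],"fingers": 3.0}
  ]
}}

```text
clock: 7.35
tcp_pos: [0.4433, -0.0045, 0.0537]
tool_rot: [-3.141, -0.0, 1.674]
contact_force: [-0.8, -0.8, 0.0]
gripper_width: 0.0295
finger_force: 0.0
```

```bash
python3 tip.py; python3 chk.py 2
```

```text
scene [ 0.4438 -0.0052  0.0537] lowest z [0.0861 0.0865 0.0897 0.0906 0.091  0.0915 0.0916 0.0917] xy [ 0.399 -0.029] [0.476 0.016]
side [ 0.4441 -0.0057  0.0537] lowest z [0.0867 0.0924 0.0932 0.0938 0.0939 0.0952 0.0952 0.0964] xy [ 0.411 -0.025] [0.471 0.014]
[ 0.4441 -0.0057  0.0537] [3.14124795e+00 2.44281251e-04 1.67295048e+00] 7.45
scene r [337. 164.] 166 [0.573 0.082 0.106] deck 0.034 0.035
scene r [339. 190.] 196 [0.651 0.013 0.106] deck 0.105 -0.04
scene r [403. 219.] 63 [0.788 0.129 0.014] deck 0.253 0.062
scene g [308. 163.] 171 [0.512 0.024 0.106] deck -0.032 -0.016
scene g [ 73. 324.] 178 [ 0.529 -0.676  0.058] deck -0.083 -0.714
side r [245. 165.] 137 [0.383 0.32  0.055] deck -0.132 0.291
side r [309. 179.] 88 [0.569 0.078 0.108] deck 0.03 0.033
side r [338. 187.] 106 [0.647 0.012 0.107] deck 0.101 -0.041
side r [272. 193.] 62 [0.443 0.019 0.108] deck -0.101 -0.014
side g [293. 190.] 109 [0.508 0.022 0.108] deck -0.036 -0.017
side g [311. 396.] 178 [ 0.422 -0.664  0.06 ] deck -0.188 -0.692
```

View pics/scene2.png

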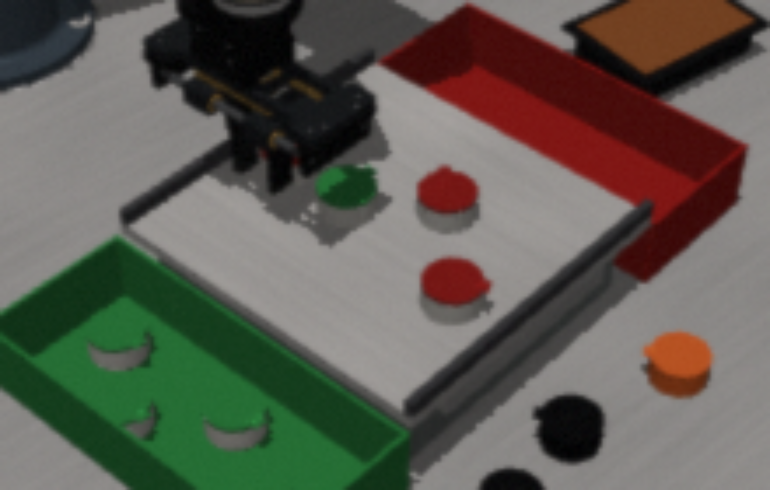

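The fingers are now down behind A at crop (262,170), and the green pot hasn't been disturbed. Continuing the push.

{"name": "apply_moves", "arguments": {
  "steps": [
    {"slide": [-0.1,1.2,0.0],"rot": [0.0,0.0,0.0],"fingers": 3.0},
    {"slide": [-0.1,1.2,0.0],"rot": [0.0,0.0,0.0],"fingers": 3.0},
    {"slide": [-0.1,1.2,0.0],"rot": [0.0,0.0,0.0],"fingers": 3.0},
    {"slide": [-0.1,1.2,0.0],"rot": [0.0,0.0,0.0],"fingers": 3.0},
    {"slide": [-0.1,1.2,0.0],"rot": [0.0,0.0,0.0],"fingers": 3.0},
    {"slide": [-0.1,1.2,0.0],"rot": [0.0,0.0,0.0],"fingers": 3.0},
    {"slide": [-0.2,1.2,0.0],"rot": [0.0,0.0,0.0],"fingers": 3.0},
    {"slide": [-0.1,1.2,0.0],"rot": [0.0,0.0,0.0],"fingers": 3.0},
    {"slide": [-0.1,1.2,0.0],"rot": [0.0,0.0,0.0],"fingers": 3.0},
    {"slide": [-0.1,1.2,0.0],"rot": [0.0,0.0,0.0],"fingers": 3.0},
    {"slide": [-0.1,1.2,0.0],"rot": [0.0,0.0,0.0],"fingers": 3.0},
    {"slide": [-0.2,1.2,0.0],"rot": [0.0,0.0,0.0],"fingers": 3.0},
    {"slide": [-0.1,1.2,0.0],"rot": [0.0,0.0,0.0],"fingers": 3.0},
    {"slide": [-0.1,1.2,0.0],"rot": [0.0,0.0,0.0],"fingers": 3.0},
    {"slide": [-0.1,1.2,0.0],"rot": [0.0,0.0,0.0],"fingers": 3.0},
    {"slide": [-0.1,1.2,0.0],"rot": [0.0,0.0,0.0],"fingers": 3.0},
    {"slide": [-0.1,1.2,0.0],"rot": [0.0,0.0,0.0],"fingers": 3.0},
    {"slide": [-0.1,1.2,0.0],"rot": [0.0,0.0,0.0],"fingers": 3.0},
    {"slide": [0.0,0.0,0.0],"rot": [0.0,0.0,0.0],"fingers": 3.0},
    {"slide": [0.0,0.0,0.0],"rot": [0.0,0.0,0.0],"fingers": 3.0}
  ]
}}

```text
clock: 9.55
tcp_pos: [0.4239, 0.2102, 0.0535]
tool_rot: [-3.141, 0.0, 1.673]
contact_force: [0.0, -0.8, -0.3]
gripper_width: 0.03
finger_force: 0.0
```

```bash
python3 chk.py 3
```

```text
[0.4239 0.2102 0.0535] [-3.14147284e+00  1.72218551e-04  1.67274308e+00] 9.55
scene r [337. 164.] 166 [0.573 0.082 0.106] deck 0.034 0.036
scene r [339. 190.] 196 [0.652 0.012 0.106] deck 0.106 -0.041
scene g [309. 163.] 170 [0.513 0.026 0.105] deck -0.031 -0.014
scene g [ 73. 324.] 178 [ 0.53  -0.676  0.058] deck -0.083 -0.714
side r [308. 178.] 100 [0.567 0.081 0.108] deck 0.028 0.035
side r [338. 187.] 106 [0.646 0.01  0.108] deck 0.1 -0.043
side g [293. 190.] 116 [0.509 0.023 0.108] deck -0.036 -0.016
side g [311. 396.] 178 [ 0.423 -0.664  0.06 ] deck -0.188 -0.692
```

View pics/scene3.png

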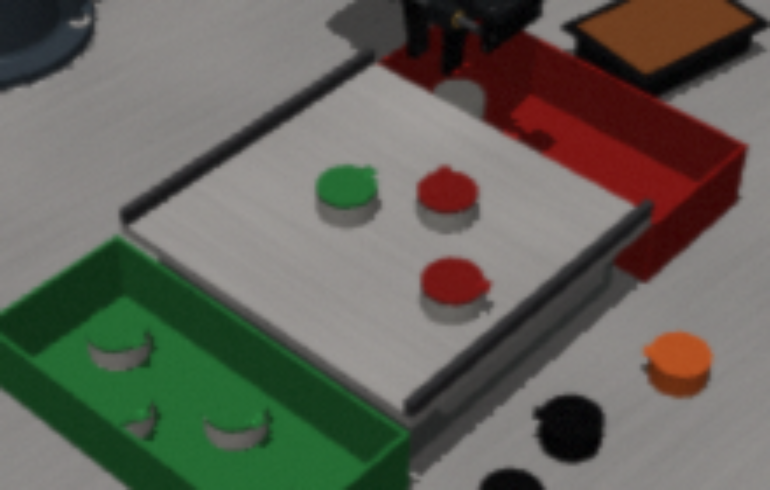

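A is in the red bin at crop (458,97) and the green pot hasn't moved. Next is B, with a slightly narrower opening to clear the green pot.

{"name": "apply_moves", "arguments": {
  "steps": [
    {"slide": [0.0,0.0,3.0],"rot": [0.0,0.0,0.0],"fingers": 2.2},
    {"slide": [0.0,0.0,3.0],"rot": [0.0,0.0,0.0],"fingers": 2.2},
    {"slide": [2.2,-2.6,0.0],"rot": [0.0,0.0,0.0],"fingers": 2.2},
    {"slide": [2.2,-2.6,0.0],"rot": [0.0,0.0,0.0],"fingers": 2.2},
    {"slide": [2.2,-2.6,0.0],"rot": [0.0,0.0,0.0],"fingers": 2.2},
    {"slide": [2.2,-2.6,0.0],"rot": [0.0,0.0,0.0],"fingers": 2.2},
    {"slide": [2.2,-2.5,0.0],"rot": [0.0,0.0,0.0],"fingers": 2.2},
    {"slide": [2.2,-2.5,0.0],"rot": [0.0,0.0,0.0],"fingers": 2.2},
    {"slide": [2.2,-2.5,0.0],"rot": [0.0,0.0,0.0],"fingers": 2.2},
    {"slide": [0.0,0.0,0.0],"rot": [0.0,0.0,0.0],"fingers": 2.2},
    {"slide": [0.0,0.0,0.0],"rot": [0.0,0.0,0.0],"fingers": 2.2},
    {"slide": [0.0,0.0,0.0],"rot": [0.0,0.0,0.0],"fingers": 2.2}
  ]
}}

```text
clock: 10.85
tcp_pos: [0.5765, 0.0314, 0.1132]
tool_rot: [-3.139, -0.001, 1.672]
contact_force: [0.4, -0.1, 0.3]
gripper_width: 0.0222
finger_force: 0.0
```

{"name": "apply_moves", "arguments": {
  "steps": [
    {"slide": [0.1,0.0,-3.0],"rot": [0.0,0.0,0.0],"fingers": 2.2},
    {"slide": [0.0,0.0,-2.0],"rot": [0.0,0.0,0.0],"fingers": 2.2},
    {"slide": [0.0,0.0,-1.0],"rot": [0.0,0.0,0.0],"fingers": 2.2},
    {"slide": [-0.1,1.0,0.0],"rot": [0.0,0.0,0.0],"fingers": 2.2},
    {"slide": [-0.1,1.0,0.0],"rot": [0.0,0.0,0.0],"fingers": 2.2},
    {"slide": [-0.1,1.2,0.0],"rot": [0.0,0.0,0.0],"fingers": 2.2},
    {"slide": [-0.1,1.2,0.0],"rot": [0.0,0.0,0.0],"fingers": 2.2},
    {"slide": [-0.2,1.3,0.0],"rot": [0.0,0.0,0.0],"fingers": 2.2},
    {"slide": [-0.1,1.3,0.0],"rot": [0.0,0.0,0.0],"fingers": 2.2},
    {"slide": [-0.1,1.3,0.0],"rot": [0.0,0.0,0.0],"fingers": 2.2},
    {"slide": [-0.1,1.3,0.0],"rot": [0.0,0.0,0.0],"fingers": 2.2},
    {"slide": [-0.2,1.3,0.0],"rot": [0.0,0.0,0.0],"fingers": 2.2},
    {"slide": [-0.1,1.3,0.0],"rot": [0.0,0.0,0.0],"fingers": 2.2},
    {"slide": [-0.1,1.3,0.0],"rot": [0.0,0.0,0.0],"fingers": 2.2},
    {"slide": [-0.1,1.3,0.0],"rot": [0.0,0.0,0.0],"fingers": 2.2},
    {"slide": [-0.2,1.3,0.0],"rot": [0.0,0.0,0.0],"fingers": 2.2},
    {"slide": [-0.1,1.3,0.0],"rot": [0.0,0.0,0.0],"fingers": 2.2},
    {"slide": [-0.1,1.3,0.0],"rot": [0.0,0.0,0.0],"fingers": 2.2},
    {"slide": [-0.1,1.2,0.0],"rot": [0.0,0.0,0.0],"fingers": 2.2},
    {"slide": [0.0,0.0,0.0],"rot": [0.0,0.0,0.0],"fingers": 2.2}
  ]
}}

```text
clock: 12.85
tcp_pos: [0.5598, 0.2317, 0.0536]
tool_rot: [3.141, -0.0, 1.674]
contact_force: [-0.7, 0.2, 0.8]
gripper_width: 0.0218
finger_force: 0.0
```

```bash
python3 chk.py 4
```

```text
[0.5598 0.2317 0.0536] [ 3.14120434e+00 -3.46463382e-04  1.67374369e+00] 12.85
scene r [339. 190.] 196 [0.652 0.013 0.106] deck 0.106 -0.041
scene r [403. 218.] 68 [0.79  0.131 0.016] deck 0.255 0.064
scene g [309. 163.] 171 [0.514 0.025 0.106] deck -0.03 -0.015
scene g [ 73. 324.] 178 [ 0.529 -0.676  0.059] deck -0.083 -0.714
side r [338. 186.] 105 [0.648 0.011 0.108] deck 0.102 -0.042
side g [293. 190.] 116 [0.509 0.024 0.108] deck -0.035 -0.016
side g [311. 396.] 177 [ 0.423 -0.664  0.06 ] deck -0.188 -0.692
```

B is off the deck. Now C.

{"name": "apply_moves", "arguments": {
  "steps": [
    {"slide": [0.0,0.0,3.0],"rot": [0.0,0.0,0.0],"fingers": 2.6},
    {"slide": [0.0,0.0,3.0],"rot": [0.0,0.0,0.0],"fingers": 2.6},
    {"slide": [1.2,-3.5,0.0],"rot": [0.0,0.0,0.0],"fingers": 2.6},
    {"slide": [1.2,-3.5,0.0],"rot": [0.0,0.0,0.0],"fingers": 2.6},
    {"slide": [1.2,-3.5,0.0],"rot": [0.0,0.0,0.0],"fingers": 2.6},
    {"slide": [1.2,-3.5,0.0],"rot": [0.0,0.0,0.0],"fingers": 2.6},
    {"slide": [1.2,-3.5,0.0],"rot": [0.0,0.0,0.0],"fingers": 2.6},
    {"slide": [1.2,-3.5,0.0],"rot": [0.0,0.0,0.0],"fingers": 2.6},
    {"slide": [1.2,-3.5,0.0],"rot": [0.0,0.0,0.0],"fingers": 2.6},
    {"slide": [1.1,-3.3,0.0],"rot": [0.0,0.0,0.0],"fingers": 2.6},
    {"slide": [0.0,0.0,0.0],"rot": [0.0,0.0,0.0],"fingers": 2.6},
    {"slide": [0.0,0.0,0.0],"rot": [0.0,0.0,0.0],"fingers": 2.6},
    {"slide": [0.0,0.0,0.0],"rot": [0.0,0.0,0.0],"fingers": 2.6}
  ]
}}

```text
clock: 14.25
tcp_pos: [0.654, -0.0474, 0.1133]
tool_rot: [-3.14, -0.001, 1.672]
contact_force: [-0.3, 0.9, -0.6]
gripper_width: 0.026
finger_force: 0.0
```

{"name": "apply_moves", "arguments": {
  "steps": [
    {"slide": [0.1,0.0,-3.0],"rot": [0.0,0.0,0.0],"fingers": 2.6},
    {"slide": [0.0,0.0,-2.0],"rot": [0.0,0.0,0.0],"fingers": 2.6},
    {"slide": [0.0,0.0,-1.0],"rot": [0.0,0.0,0.0],"fingers": 2.6},
    {"slide": [-0.1,1.0,0.0],"rot": [0.0,0.0,0.0],"fingers": 2.6},
    {"slide": [-0.1,1.0,0.0],"rot": [0.0,0.0,0.0],"fingers": 2.6},
    {"slide": [-0.1,1.0,0.0],"rot": [0.0,0.0,0.0],"fingers": 2.6},
    {"slide": [-0.1,1.0,0.0],"rot": [0.0,0.0,0.0],"fingers": 2.6},
    {"slide": [-0.1,1.2,0.0],"rot": [0.0,0.0,0.0],"fingers": 2.6},
    {"slide": [-0.1,1.2,0.0],"rot": [0.0,0.0,0.0],"fingers": 2.6},
    {"slide": [-0.1,1.2,0.0],"rot": [0.0,0.0,0.0],"fingers": 2.6},
    {"slide": [-0.2,1.2,0.0],"rot": [0.0,0.0,0.0],"fingers": 2.6},
    {"slide": [-0.1,1.2,0.0],"rot": [0.0,0.0,0.0],"fingers": 2.6},
    {"slide": [-0.1,1.2,0.0],"rot": [0.0,0.0,0.0],"fingers": 2.6},
    {"slide": [-0.1,1.2,0.0],"rot": [0.0,0.0,0.0],"fingers": 2.6},
    {"slide": [-0.1,1.2,0.0],"rot": [0.0,0.0,0.0],"fingers": 2.6},
    {"slide": [-0.2,1.2,0.0],"rot": [0.0,0.0,0.0],"fingers": 2.6},
    {"slide": [-0.1,1.2,0.0],"rot": [0.0,0.0,0.0],"fingers": 2.6},
    {"slide": [-0.1,1.2,0.0],"rot": [0.0,0.0,0.0],"fingers": 2.6},
    {"slide": [-0.1,1.2,0.0],"rot": [0.0,0.0,0.0],"fingers": 2.6}
  ]
}}

```text
clock: 16.15
tcp_pos: [0.6378, 0.137, 0.0535]
tool_rot: [-3.141, -0.0, 1.672]
contact_force: [-0.3, 0.0, 0.9]
gripper_width: 0.0261
finger_force: 0.3
```

{"name": "apply_moves", "arguments": {
  "steps": [
    {"slide": [-0.1,1.2,0.0],"rot": [0.0,0.0,0.0],"fingers": 2.6},
    {"slide": [-0.1,1.2,0.0],"rot": [0.0,0.0,0.0],"fingers": 2.6},
    {"slide": [-0.1,1.2,0.0],"rot": [0.0,0.0,0.0],"fingers": 2.6},
    {"slide": [-0.2,1.2,0.0],"rot": [0.0,0.0,0.0],"fingers": 2.6},
    {"slide": [-0.1,1.2,0.0],"rot": [0.0,0.0,0.0],"fingers": 2.6},
    {"slide": [-0.1,1.2,0.0],"rot": [0.0,0.0,0.0],"fingers": 2.6},
    {"slide": [-0.1,1.2,0.0],"rot": [0.0,0.0,0.0],"fingers": 2.6},
    {"slide": [-0.1,1.2,0.0],"rot": [0.0,0.0,0.0],"fingers": 2.6},
    {"slide": [0.0,0.0,0.0],"rot": [0.0,0.0,0.0],"fingers": 2.6},
    {"slide": [0.0,0.0,0.0],"rot": [0.0,0.0,0.0],"fingers": 2.6},
    {"slide": [0.0,0.0,3.0],"rot": [0.0,0.0,0.0],"fingers": 2.6},
    {"slide": [0.0,0.0,4.0],"rot": [0.0,0.0,0.0],"fingers": 2.6},
    {"slide": [0.0,0.0,4.0],"rot": [0.0,0.0,0.0],"fingers": 2.6},
    {"slide": [0.0,0.0,4.0],"rot": [0.0,0.0,0.0],"fingers": 2.6},
    {"slide": [0.0,-4.0,4.0],"rot": [0.0,0.0,0.0],"fingers": 2.6},
    {"slide": [0.0,-4.0,0.0],"rot": [0.0,0.0,0.0],"fingers": 2.6},
    {"slide": [0.0,0.0,0.0],"rot": [0.0,0.0,0.0],"fingers": 2.6}
  ]
}}

```text
clock: 17.85
tcp_pos: [0.6302, 0.1513, 0.2409]
tool_rot: [3.139, 0.003, 1.666]
contact_force: [-0.2, 0.5, -0.5]
gripper_width: 0.0261
finger_force: 0.0
```

```bash
python3 chk.py 5; python3 -c "
import cv2,numpy as np
a=cv2.imread('pics/scene5.png')[:300];b=cv2.imread('pics/side5.png')[:300]
cv2.imwrite('pics/both.png',np.vstack([a,b]))"
```

```text
[0.6302 0.1513 0.2409] [3.13860555e+00 2.92383798e-03 1.66646349e+00] 17.85
scene r [399. 217.] 46 [0.779 0.128 0.02 ] deck 0.243 0.062
scene g [309. 163.] 170 [0.513 0.025 0.106] deck -0.031 -0.015
scene g [ 73. 324.] 178 [ 0.529 -0.676  0.058] deck -0.083 -0.714
side g [293. 190.] 116 [0.509 0.023 0.108] deck -0.035 -0.017
side g [311. 396.] 179 [ 0.422 -0.663  0.059] deck -0.188 -0.691
```

View pics/both.png

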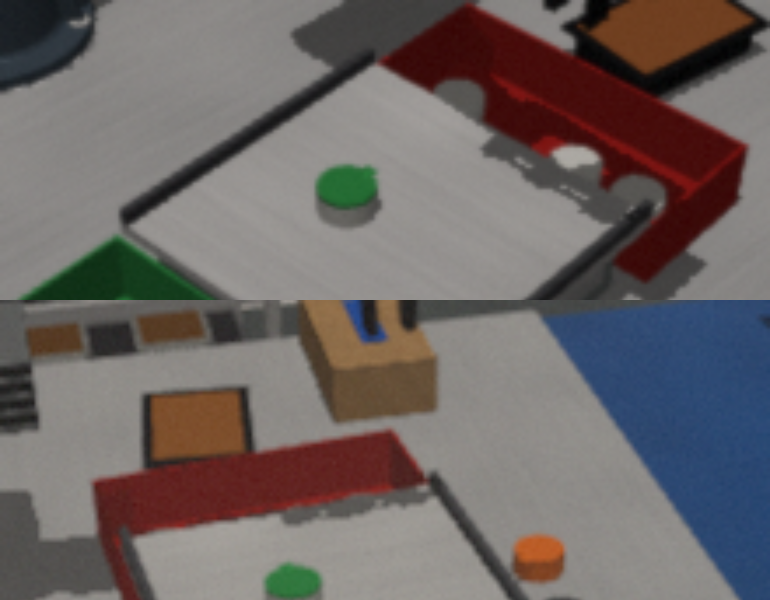

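All three pots are in the red bin, at crop (460,97), (577,157) and (638,192). The green pot stands alone in its original place at (346,195), the tray hasn't moved, and the gripper is clear.

```bash
python3 -c "from cell import bot;print(bot.finish_job())"
```

```text
the job is handed in; nothing more can be done
None
```

The job is handed in: all three red-foil pots were swept off the deck into the red bin, the green pot is still in its place, and the tray and bottle were not touched; the first pass missed because the reported tool height read about 34 mm too low.

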